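# Stop the coasting lap at its lock hole, lock it and slacken the arbor nut

## Robot

A 6-joint arm with a two-finger parallel gripper is mounted at the origin on the work surface. World frame = base frame: x ahead of the robot, y to its left, z up, the work surface at z = 0. Lengths are in m, angles in rad, forces in N, time in s.
With the tool pointing down it reaches from about 0.375 to 0.9 m from the base axis. Payload 3.1 kg.
Tool frame: the origin (TCP) lies on the centre line of the jaws, within the pads' length; the fingertips stand 25 mm ahead of it and the grasp point (between the pads) lies 6 mm ahead of it (manip.tip_extent is the distance from the TCP to the fingertips, in m); z points along the fingers, y is the line along which they close (so a half turn about z gives the same grasp; the last joint's range is limited). The gripper opens to 85 mm and grips with 20 to 120 N. Pads are 22 mm wide; open, the fingers measure 114 mm over their backs; the gripper's body (76 mm by 85 mm) begins 54 mm behind the grasp point. The pads swing forward as they close: fully open they stand 13 mm farther back than shut.
Start: joints at [1.067, 0.527, 1.433, -0, 1.181, -0.178], TCP at [0.199, 0.592, 0.256] pointing down, gripper open.
Joint ranges: [-3.08, 3.08], [-0.75, 2.2], [0.22, 2.44], [-1.43, 4.57], [0, 2.65], [-2.85, 2.85]. Speed limits (rad/s): [2.79, 2.79, 3.14, 3.14, 3.14, 3.14].

## Interface

Orientations are given as a unit quaternion [x, y, z, w].
In Python, from station import readout, imaging, order, manip gives the robot as it stands.
- The arm moves only by the tool move_arm, never from a script. Its argument "rows" is a list of rows, each a list of 7 numbers: the turn, a rotation vector about the tool's x, y, z in degrees, then the shift along the tool's x, y, z in mm, then the closure, from 0 (fully open) to 1 (shut). A call has 1 to 12 rows; each row is the pose to reach, as a shift and turn from the pose commanded when the call began, along the tool's axes at that moment; what a row does not reach only later rows make up. A row lasts 1/12 s, in which the tool goes at most 41.7 mm and 7.16 degrees, less where a joint would pass 70% of its speed; a pose out of reach is approached as far as the arm can. A call with a gripper value outside its range is refused whole. The fingers move at their own pace and stop on an object; "squeeze" is the grip in N (left out, the last holds). Time passes only in rows, so rows that repeat a pose let the fingers close. It gives the time, the measured TCP pose, the force, the opening and the grip force at its end, in the units of the state.
- readout.sense(): the state, without advancing time (a new reading comes with each control period).
- imaging.snapshot(name): name is "scene" or "top"; returns a dict with "img" (480x640x3 uint8, red, green, blue), "z_map" (480x640 float32, m along the optical axis (not along the pixel's ray), 0 where there is no reading), "fovy" (degrees; the focal length in pixels is half the picture's height over the tangent of half this angle, whatever the lens; pixels are square), "cx", "cy" (the principal point, pixels), "k1" (the pictures are not rectified: a ray, as slopes to the right and down, at radius r is drawn at 1 + k1 r^2 times it, then the intrinsics apply), "rvec" (rotation vector, rad) and "tvec" (3), from world to camera coordinates, as OpenCV has them. Camera axes: x right, y down, z forward; pixel columns grow to the right and rows downward; lengths in m; the calibration is good to about 2 mm. A picture is of the moment at which its call begins.
- order.sign_off(): hands the job in; it is judged then, once.
The state is a dict: "t": time; "q": joint angles; "qd": joint speeds; "tau": joint torques, N m; "tcp_pos": TCP position; "tool_rot": TCP orientation; "force": force on the tool from outside, world axes, zero at the start; "ft_torque": the same for the moment, N m; "finger_gap": opening from 0.0 (shut) to 1.0 (fully open); "gripper_force": force on a finger pad.
Only numpy, scipy, OpenCV 4.12 (cv2) and the standard library are available. Lean on these libraries where they do the work, as an engineer would, in place of code of your own. Each camera call takes 0.05 s, during which the arm holds its last target. There are 200 camera calls.

## Task

The heavy steel disc of the club-maker's lapping machine is coasting after switch-off and has to be changed. Slow it with a light fingertip so that it comes to rest with its oblong hole under the raised lock pin, and only then push the pin fully down into the hole; with the disc locked, slacken the hex nut in its middle counter-clockwise by at least one flat (60 degrees). Keep off the nut until the pin is home, never press or knock hard on the disc, leave the pin home and do not disturb the things beside the machine.

Things in the scene. Friction and masses are not known exactly. Their poses are not given: they have to be found in the camera images.
- machine: Grey bench lapping machine, fixed. Housing 290 (x) x 280 (y) x 105 mm high; origin under its middle on the bench, z up; at yaw 0 its switch box faces the robot (-x). Disc axis is vertical through the origin. A steel bracket on its +y side (post 34 x 18 mm at y = 129 mm, arm 22 mm wide ending in a 28 mm round guide bush, tops 185 mm high, undersides 163 mm) holds the lock pin over the disc.
- disc_top (a point): Bare metal disc (lap), diameter 200 mm, 20 mm thick, about 6.5 kg with its flange; this point on its axis at the height of its flat top face, 145 mm above the bench, open to touch but for the bracket. A pan wall 113 to 117 mm from the axis, 131 mm high, surrounds it. One oblong through hole on the disc's own +y radius, 60 to 94 mm from the axis, 19 mm wide under the pin.
- disc (a joint): Angle of the disc (rad), growing counter-clockwise seen from above, turns counted. The hole is under the pin at whole multiples of 6.283. At the start it grows at about 1.7 to 3.3 rad/s, slowing by under 0.1 rad/s per second; a fingertip on its face 45 mm from the axis, at 3 to 5 N slows it by about 4 rad/s per second. The lightest push moves it.
- hole (a point): Point in the disc's oblong hole that must come under the pin: 84 mm from the axis, level with the top face.
- lock_point (a point): Fixed point under the lock pin, level with the disc's top face, 84 mm from the axis on the machine's +y side.
- lock_pin (a joint): How far the lock pin is pushed down (m): 0 raised (as at the start), 0.022 fully home. Its tip starts 6 mm above the disc. It slides stiffly (about 5 N) and stays where it is left. Steel pin, 14 mm diameter, tapered nose: it finds the hole and turns the free disc true if within about 4 mm; else it stops on the disc's face near 0.006.
- knob_top (a point): Centre of the flat top of the lock pin's black knob (diameter 24 mm, 14 mm high), 223 mm above the bench when raised, 201 mm when home. Pushed straight down from above.
- nut (a joint): Angle of the nut on the spindle (rad): 0 tight as at the start (it cannot go further clockwise), growing counter-clockwise as it is slackened, right-hand thread. Turning it takes about 0.6 N m, so it turns the disc with it unless the disc is locked.
- nut_top (a point): Centre of the top of the hex nut, 173 mm above the bench; its axes turn with the nut. Steel nut 36 mm across flats, 24 mm high, from 149 to 173 mm above the bench; pairs of flats face along the nut's own +-x and 60 degrees either side. A 23 mm threaded stud ends 6 mm above it; under it lies a 44 mm washer, 4 mm thick. At joint 0 of nut and disc its x is the machine's x.
- tape_roll: Bystander: roll of paper grip tape lying flat, outer diameter 104 mm, 19 mm high; origin centre of its underside.
- putter_head: Bystander: steel putter head, blade 112 mm long and 24 mm high with an upright hosel to 67 mm; origin under its middle.
- paste_jar: Bystander: jar of polishing paste, diameter 62 mm, 62 mm high; origin centre of its underside.

How it is judged:
By the outcome, as a careful person would: the job done as asked, in the order asked, and still so for the second after the job is handed in, with the robot touching nothing.
It also fails if it takes over 59 s, if anything falls off the work surface, if the arm or the gripper's body presses on something with over 40 N, if the wrist force passes 120 N, or if a joint passes its speed limit or range.

## Working session

There is one attempt and no reset: what is moved stays moved. The work goes in short steps, Python scripts to look and compute and a tool call to move; the robot and the scene stay as the last step left them, time stands still between calls to the robot, and variables do not carry over. Pictures are saved under pics/ and viewed, at most 10 in all, crops included, and the job is handed in when it is done.

Besides the shell and the picture viewer there is one more tool, called after "Request:" as a command line: name --pt "numbers of a row" for each row, then --argument value for the rest. move_arm: Moves the arm, as the interface text tells. Its arguments: {"type":"object","properties":{"rows":{"type":"array"},"squeeze":{"type":"number"}},"required":["rows"]}

```bash
mkdir -p pics; ls; cat > h.py <<'E'
import numpy as np, cv2
from station import readout, imaging, order, manip
from scipy.spatial.transform import Rotation as R
def snap(n): 
    s=imaging.snapshot(n); s['f']=240/np.tan(np.radians(s['fovy'])/2); s['R']=cv2.Rodrigues(np.array(s['rvec'],float))[0]; s['t']=np.array(s['tvec'],float); return s
def rays(s,uv):
    uv=np.atleast_2d(uv).astype(float); d=(uv-[s['cx'],s['cy']])/s['f']; u=d.copy()
    for _ in range(30): u=d/(1+s['k1']*(u**2).sum(1,keepdims=True))
    return u
def plane(s,uv,z):
    u=rays(s,uv); d=np.c_[u,np.ones(len(u))]@s['R']; c=-s['R'].T@s['t']
    return c+d*((z-c[2])/d[:,2])[:,None]
def depth(s,uv):
    uv=np.atleast_2d(uv); u=rays(s,uv); z=s['z_map'][uv[:,1].astype(int),uv[:,0].astype(int)]
    return (np.c_[u,np.ones(len(u))]*z[:,None]-s['t'])@s['R']
def proj(s,P):
    p=np.atleast_2d(P)@s['R'].T+s['t']; u=p[:,:2]/p[:,2:]; return u*(1+s['k1']*(u**2).sum(1,keepdims=True))*s['f']+[s['cx'],s['cy']]
E
python3 - <<'E'
from h import *
print(readout.sense()['t'],manip.tip_extent)
for n in('scene','top'):
    s=snap(n); cv2.imwrite(f'pics/{n}0.png',s['img'][:,:,::-1]); print(n,s['fovy'],s['cx'],s['cy'],s['k1'],-s['R'].T@s['t'])
    np.save(f'pics/{n}0.npy',s,allow_pickle=True)
print(readout.sense())
E
```

```text
pics
0.0 0.025
scene 53.29469791063289 317.5086468415238 237.31570664557154 -0.10072695792560353 [ 0.92555221 -0.61084951  0.66439709]
top 42.93097790159442 325.23338334504723 246.15764089254978 0.06436676220800347 [0.38606518 0.0332499  1.50810015]
{'t': 0.1, 'q': array([ 1.06751024e+00,  5.28372498e-01,  1.43375496e+00, -3.74642821e-05,
        1.18140777e+00, -1.78490596e-01]), 'qd': array([ 0.00020872, -0.0025208 , -0.00227157, -0.00106212, -0.00023683,
       -0.00054777]), 'tau': array([ 5.89144111e-05, -4.43309784e+01, -1.78586787e+01, -2.05214515e-04,
        3.86926898e-03, -5.29112668e-06]), 'tcp_pos': array([0.19913411, 0.59180705, 0.25543797]), 'tool_rot': array([ 1.61677756e-01,  9.86843128e-01, -9.21187654e-04, -3.08398441e-04]), 'force': array([0.09780949, 0.01424091, 0.42793995]), 'ft_torque': array([0.0412158 , 0.06180974, 0.02231238]), 'gripper_force': 0.0, 'finger_gap': 1.0004052906289993}
```

View pics/scene0.png

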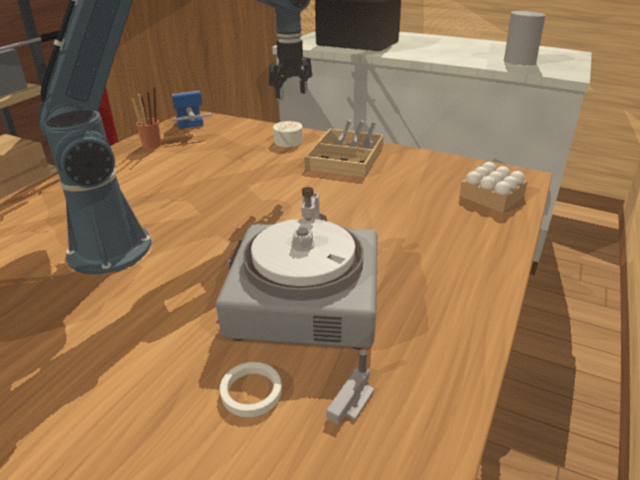

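View pics/top0.png

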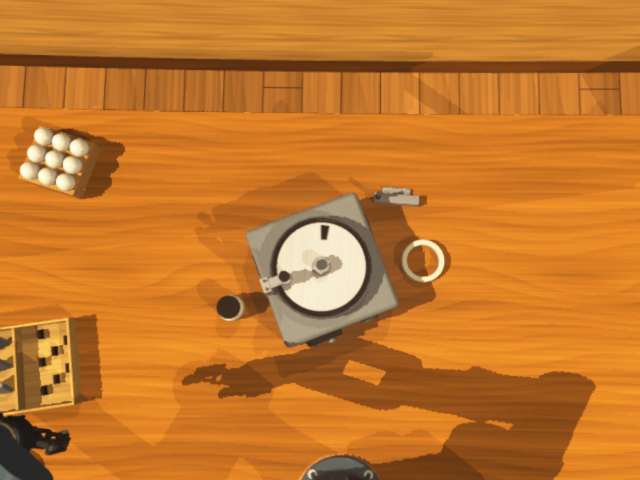

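The scene view shows the machine with the disc at about (303,250) and the hole at (337,258). In the top view the disc is centred near (322,265), the knob is at (284,277), the hole at (325,232), and the jar at (230,307). The tape roll and putter are on the right.

```bash
cat >> h.py <<'E'
def discmask(s,C=None):
    hsv=cv2.cvtColor(s['img'],cv2.COLOR_RGB2HSV); m=((hsv[...,1]<70)&(hsv[...,2]>165)).astype(np.uint8)
    return m
E
python3 - <<'E'
from h import *
for n,c in(('top',(322,265)),('scene',(303,250))):
    s=np.load(f'pics/{n}0.npy',allow_pickle=True).item()
    vv,uu=np.mgrid[0:480,0:640]; uv=np.c_[uu.ravel(),vv.ravel()]
    P=depth(s,uv); ok=s['z_map'].ravel()>0; near=(np.hypot(*(uv-c).T)<90)&ok
    for lo,hi,name in((.140,.150,'disc'),(.166,.177,'nut'),(.217,.229,'knob'),(.09,.115,'housing')):
        q=near&(P[:,2]>lo)&(P[:,2]<hi); Q=P[q]; print(n,name,q.sum(),Q.mean(0).round(4) if q.sum() else '')
        if name=='disc':
            m=q.reshape(480,640).astype(np.uint8); m=max(cv2.findContours(m,0,1)[0],key=cv2.contourArea)
            W=plane(s,cv2.convexHull(m)[:,0],.145)
            (x,y),r=cv2.minEnclosingCircle(W[:,:2].astype(np.float32)); print('circle',x,y,r)
            A=np.c_[2*W[:,:2],np.ones(len(W))]; sol=np.linalg.lstsq(A,(W[:,:2]**2).sum(1),rcond=None)[0]; print('fit',sol[:2],np.sqrt(sol[2]+sol[:2]@sol[:2]),np.median(Q[:,2]))
        if name=='housing' and n=='top': print(cv2.minAreaRect(Q[:,:2].astype(np.float32)))
    # white mask circle
    m=discmask(s); cs=[k for k in cv2.findContours(m,0,1)[0] if cv2.pointPolygonTest(cv2.convexHull(k),c,False)>0]
    k=max(cs,key=cv2.contourArea); W=plane(s,cv2.convexHull(k)[:,0]+0.0,.145); A=np.c_[2*W[:,:2],np.ones(len(W))]; sol=np.linalg.lstsq(A,(W[:,:2]**2).sum(1),rcond=None)[0]; print('white',sol[:2],np.sqrt(sol[2]+sol[:2]@sol[:2]))
    hsv=cv2.cvtColor(s['img'],cv2.COLOR_RGB2HSV)
    # dark blobs = knob
    d=(s['img'].max(2)<60).astype(np.uint8); l,L,S,Ce=cv2.connectedComponentsWithStats(d)
    for i in range(1,l):
        if 15<S[i,4]<900 and np.hypot(*(Ce[i]-c))<90: print('dark',S[i],Ce[i].round(1),plane(s,Ce[i],.223).round(4), plane(s,Ce[i],.145).round(4))
E
```

```text
top disc 5149 [0.5375 0.0458 0.1451]
circle 0.5392268300056458 0.04806142300367355 0.09994391351938248
fit [0.53930679 0.04809464] 0.09959914116269533 0.1451559107860345
top nut 167 [0.535  0.0553 0.1721]
top knob 96 [0.5087 0.1259 0.2228]
top housing 7788 [0.5311 0.044  0.1048]
((0.534670352935791, 0.045930325984954834), (0.3016210198402405, 0.28294116258621216), 21.320972442626953)
white [0.5346419  0.06344025] 0.10734455034393668
dark [274 225  27  50  90] [281.4 247.9] [[0.5685 0.1327 0.223 ]] [[0.5796 0.1387 0.145 ]]
dark [323 227   4  11  35] [324.2 231.3] [[0.6053 0.0421 0.223 ]] [[0.6186 0.0426 0.145 ]]
dark [347 228  22  43  61] [362.2 248.9] [[ 0.5684 -0.0391  0.223 ]] [[ 0.5794 -0.0435  0.145 ]]
dark [278 287  45  29 137] [297.  304.2] [[0.4495 0.097  0.223 ]] [[0.4534 0.1009 0.145 ]]
dark [345 293  16  15  38] [352.4 300.9] [[ 0.4578 -0.0191  0.223 ]] [[ 0.4622 -0.0223  0.145 ]]
scene disc 4476 [0.5411 0.038  0.1442]
circle 0.5381072759628296 0.04386354982852936 0.10287422686815262
fit [0.53836904 0.04480852] 0.10072522502212376 0.14424241279747735
scene nut 238 [0.5291 0.073  0.1715]
scene knob 72 [0.5072 0.1242 0.2213]
scene housing 6179 [ 0.5759 -0.0097  0.1034]
white [0.52690325 0.04739116] 0.1056893847847999
```

```bash
cat >> h.py <<'E'
C=np.array([.539,.0475]); YAW=np.radians(21.5); LOCK=C+.084*np.array([-np.sin(YAW),np.cos(YAW)])
def to(*Ps,ydeg=None):
    "tool-frame shift mm (and tool-z turn) from now to world TCP points"
    st=readout.sense(); r=R.from_quat(st['tool_rot']); y=r.as_matrix()[:,1]; a=np.degrees(np.arctan2(y[1],y[0]))
    print('t',round(st['t'],2),'tcp',st['tcp_pos'].round(4),'yaz',a.round(2),'F',st['force'].round(2),'gap',round(st['finger_gap'],2),'zdir',r.as_matrix()[:,2].round(3))
    for P in Ps: print('  shift',(r.inv().apply(np.array(P)-st['tcp_pos'])*1e3).round(1))
    if ydeg is not None: print('  tool z turn',-(ydeg-a))
E
python3 - <<'E'
from h import *
to([.39,.33,.30],[.5835,.0408,.29],[.5835,.0408,.18],ydeg=81.5)
E
```

```text
t 0.1 tcp [0.1991 0.5918 0.2554] yaz 71.39 F [0.1  0.01 0.43] gap 1.0 zdir [-0.001 -0.002 -1.   ]
  shift [-264.4 -187.3  -44.3]
  shift [-540.1 -399.6  -34. ]
  shift [-540.1 -399.4   76. ]
  tool z turn -10.108576950932786
```

Request:
move_arm --pt "0 0 0 -20 -15 -25 1" --pt "0 0 -1 -50 -37 -45 1" --pt "0 0 -2 -82 -60 -45 1" --pt "0 0 -3 -114 -84 -45 1" --pt "0 0 -4 -146 -108 -45 1" --pt "0 0 -5 -178 -132 -45 1" --pt "0 0 -6 -210 -155 -45 1" --pt "0 0 -7 -242 -179 -45 1" --pt "0 0 -8 -274 -203 -45 1" --pt "0 0 -9 -306 -227 -45 1" --pt "0 0 -10 -338 -250 -45 1" --pt "0 0 -10 -370 -274 -45 1" --squeeze 20

```text
t: 1.1
tcp_pos: [0.4631, 0.2128, 0.3011]
tool_rot: [0.075, 0.997, -0.0, -0.0]
force: [1.4, 0.5, 0.6]
finger_gap: 0.004
gripper_force: 0.0
```

```bash
python3 - <<'E'
from h import *
to([.5835,.0408,.26],[.5835,.0408,.18],ydeg=81.5)
E
```

```text
t 1.1 tcp [0.4631 0.2128 0.3011] yaz 81.42 F [1.41 0.54 0.61] gap 0.0 zdir [-0.001  0.    -1.   ]
  shift [-144.7 -152.1   41. ]
  shift [-144.7 -152.1  121. ]
  tool z turn -0.07945913100678581
```

Request:
move_arm --pt "0 0 0 -28 -29 0 1" --pt "0 0 0 -56 -59 0 1" --pt "0 0 0 -84 -88 0 1" --pt "0 0 0 -112 -118 20 1" --pt "0 0 0 -138 -145 50 1" --pt "0 0 0 -138 -145 80 1" --pt "0 0 0 -138 -145 100 1" --pt "0 0 0 -138 -145 100 1" --pt "0 0 0 -138 -145 100 1"

```text
t: 1.85
tcp_pos: [0.5764, 0.0505, 0.2]
tool_rot: [0.075, 0.997, 0.0, -0.002]
force: [-0.5, 0.3, 0.5]
finger_gap: 0.0
gripper_force: 0.0
```

```bash
python3 - <<'E'
from h import *
to([.5835,.0408,.18],[.5835,.0408,.17],ydeg=81.5)
s=snap('scene'); a=s['img']; s2=snap('scene'); t=snap('top')
to([.5835,.0408,.18])
cv2.imwrite('pics/s1.png',np.hstack([cv2.resize(s['img'][150:350,200:410],None,fx=1.9,fy=1.9),cv2.resize(t['img'][170:370,220:430],None,fx=1.9,fy=1.9)])[:,:,::-1])
np.save('pics/s1.npy',s,allow_pickle=True)
E
```

```text
t 1.85 tcp [0.5764 0.0505 0.2   ] yaz 81.37 F [-0.51  0.33  0.49] gap 0.0 zdir [-0.004  0.    -1.   ]
  shift [-8.6 -8.5 20. ]
  shift [-8.6 -8.5 30. ]
  tool z turn -0.13390355084146677
t 2.0 tcp [0.5784 0.051  0.2032] yaz 81.45 F [-0.41  0.25  0.08] gap 0.0 zdir [ 0.004 -0.    -1.   ]
  shift [-6.5 -9.3 23.2]
```

View pics/s1.png

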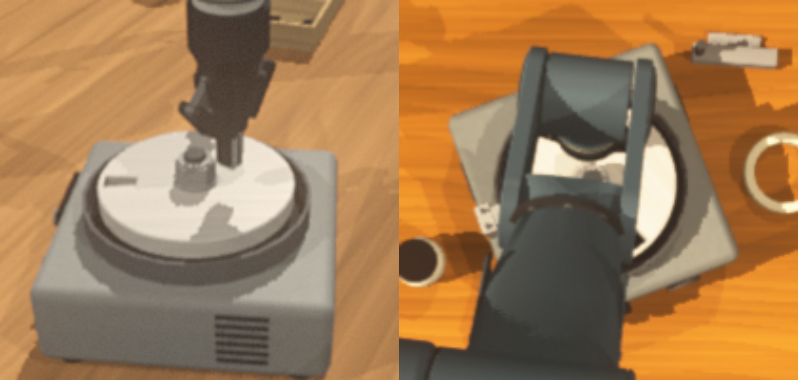

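The scene crop shows the hole on the disc's left at crop (120,181), with the gripper behind the nut. The top view is mostly blocked by the arm, so I'll track the hole from the scene camera.

```bash
cat >> h.py <<'E'
def hole(s,off=None,thr=.002):
    "disc angle (deg, hole az - pin az) from depth dips and from dark pixels on ring"
    az=np.arange(-180,180,.5); a,r=np.meshgrid(np.radians(az),np.arange(.066,.090,.002))
    P=np.c_[C[0]+(r*np.cos(a)).ravel(),C[1]+(r*np.sin(a)).ravel(),np.full(a.size,.1445)]
    px=proj(s,P).astype(np.float32); z=cv2.remap(s['z_map'],px[:,:1],px[:,1:],0).ravel()
    d=(z-(P@s['R'].T+s['t'])[:,2])
    w=(d>thr).reshape(a.shape).mean(0); occ=(d<-.006).reshape(a.shape).mean(0)
    g=cv2.remap(s['img'].mean(2).astype(np.float32),px[:,:1],px[:,1:],1).reshape(a.shape).mean(0)
    i=w>.5; occr=az[occ>.3]
    if not i.any(): print('hole not seen; max',w.max()); return None
    c=np.degrees(np.angle(np.exp(1j*np.radians(az[i])).mean())); th=(c-111.5)%360
    print('hole az %.1f width %.1f deg -> disc angle %.1f (to go %.1f); occluded %d deg'%(c,i.sum()*.5,th,(-th)%360,len(occr)/2)); return th
E
python3 - <<'E'
from h import *
for f in('scene0','top0','s1'): hole(np.load(f'pics/{f}.npy',allow_pickle=True).item())
from h import *
hole(snap('scene')); print(readout.sense()['t'])
E
```

```text
hole az -8.7 width 12.0 deg -> disc angle 239.8 (to go 120.2); occluded 0 deg
hole az -2.3 width 13.0 deg -> disc angle 246.2 (to go 113.8); occluded 22 deg
hole az -153.5 width 11.5 deg -> disc angle 95.0 (to go 265.0); occluded 29 deg
hole az -143.7 width 14.0 deg -> disc angle 104.8 (to go 255.2); occluded 28 deg
2.05
```

Request:
move_arm --pt "0 0 0 -5 -9 10 1" --pt "0 0 0 -5 -9 22 1" --pt "0 0 0 -5 -9 28 1" --pt "0 0 0 -5 -9 28 1" --pt "0 0 0 -5 -9 28 1" --pt "0 0 0 -5 -9 28 1"

```text
t: 2.55
tcp_pos: [0.5813, 0.0409, 0.1737]
tool_rot: [0.075, 0.997, -0.0, 0.0]
force: [0.2, -0.3, 0.5]
finger_gap: -0.003
gripper_force: 0.0
```

```bash
python3 - <<'E'
from h import *
to([.5835,.0408,.17]); hole(snap('scene')); to([.5835,.0408,.17]); hole(snap('scene'));to([.5835,.0408,.17])
E
```

```text
t 2.55 tcp [0.5813 0.0409 0.1737] yaz 81.4 F [ 0.19 -0.28  0.46] gap -0.0 zdir [ 0.001 -0.    -1.   ]
  shift [-2.2  0.3  3.7]
hole az -80.8 width 14.5 deg -> disc angle 167.7 (to go 192.3); occluded 62 deg
t 2.6 tcp [0.5814 0.0409 0.1738] yaz 81.4 F [0.36 0.21 0.16] gap 0.0 zdir [ 0.001 -0.    -1.   ]
  shift [-2.1  0.2  3.9]
hole az -68.8 width 13.0 deg -> disc angle 179.8 (to go 180.2); occluded 62 deg
t 2.65 tcp [0.5813 0.0409 0.1739] yaz 81.4 F [0.01 0.1  1.03] gap -0.0 zdir [ 0.001 -0.    -1.   ]
  shift [-2.1  0.2  3.9]
```

Request:
move_arm --pt "0 0 0 -2 0 2 1" --pt "0 0 0 -2 0 3.5 1" --pt "0 0 0 -2 0 4 1" --pt "0 0 0 -2 0 4.3 1"

```text
t: 2.98
tcp_pos: [0.5841, 0.0415, 0.1701]
tool_rot: [0.075, 0.997, 0.001, 0.002]
force: [0.2, 4.6, 6.3]
finger_gap: -0.0
gripper_force: 3.2
```

Request:
move_arm --pt "0 0 0 0 0 -3 1"

```text
t: 3.07
tcp_pos: [0.583, 0.0409, 0.1721]
tool_rot: [0.075, 0.997, 0.0, 0.0]
force: [-0.5, 0.8, 0.6]
finger_gap: -0.002
gripper_force: 0.0
```

```bash
python3 - <<'E'
from h import *
to([.5835,.0408,.17])
for i in range(5): hole(snap('scene'))
to([.5835,.0408,.17])
E
```

```text
t 3.07 tcp [0.583  0.0409 0.1721] yaz 81.42 F [-0.46  0.81  0.61] gap -0.0 zdir [ 0.  0. -1.]
  shift [-0.5 -0.   2.1]
hole az -27.5 width 13.5 deg -> disc angle 221.0 (to go 139.0); occluded 65 deg
hole az -25.8 width 15.5 deg -> disc angle 222.7 (to go 137.3); occluded 65 deg
hole az -17.5 width 15.0 deg -> disc angle 231.0 (to go 129.0); occluded 63 deg
hole az -17.3 width 13.5 deg -> disc angle 231.2 (to go 128.8); occluded 63 deg
hole az -13.9 width 14.0 deg -> disc angle 234.6 (to go 125.4); occluded 63 deg
t 3.32 tcp [0.5827 0.0405 0.1718] yaz 81.39 F [-0.11  0.47  0.38] gap -0.0 zdir [-0.001 -0.    -1.   ]
  shift [-0.7  0.5  1.8]
```

Request:
move_arm --pt "0 0 0 0 0 2.2 1" --pt "0 0 0 0 0 2.5 1" --pt "0 0 0 0 0 2.5 1" --pt "0 0 0 0 0 0 1"

```text
t: 3.65
tcp_pos: [0.5828, 0.0406, 0.1717]
tool_rot: [0.075, 0.997, -0.0, -0.0]
force: [0.1, -0.5, 0.5]
finger_gap: -0.004
gripper_force: 0.0
```

```bash
python3 - <<'E'
from h import *
to([.5835,.0408,.17])
for i in range(6): hole(snap('scene'))
to([.5835,.0408,.17])
E
```

```text
t 3.65 tcp [0.5828 0.0406 0.1717] yaz 81.41 F [ 0.06 -0.54  0.47] gap -0.0 zdir [-0.001 -0.    -1.   ]
  shift [-0.7  0.3  1.7]
hole az -4.3 width 13.0 deg -> disc angle 244.2 (to go 115.8); occluded 63 deg
hole az -0.9 width 14.0 deg -> disc angle 247.6 (to go 112.4); occluded 63 deg
hole az -12.2 width 15.0 deg -> disc angle 236.3 (to go 123.7); occluded 63 deg
hole az -0.1 width 13.0 deg -> disc angle 248.4 (to go 111.6); occluded 63 deg
hole az -1.5 width 12.5 deg -> disc angle 247.0 (to go 113.0); occluded 64 deg
hole az -1.8 width 12.0 deg -> disc angle 246.8 (to go 113.2); occluded 64 deg
t 3.95 tcp [0.5827 0.0404 0.1717] yaz 81.39 F [0.33 0.01 0.43] gap 0.0 zdir [-0.001 -0.    -1.   ]
  shift [-0.8  0.5  1.7]
```

```bash
python3 - <<'E'
from h import *
p=lambda a,r,z:[*(C+r*np.array([np.cos(np.radians(a)),np.sin(np.radians(a))])),z]
to(p(-30,.058,.176),p(-60,.058,.176),p(-90,.055,.176),p(-110,.045,.176),p(-110,.045,.172))
E
```

```text
t 3.95 tcp [0.5827 0.0404 0.1717] yaz 81.39 F [0.33 0.01 0.43] gap 0.0 zdir [-0.001 -0.    -1.   ]
  shift [ -9.8 -20.7  -4.3]
  shift [  8.  -44.8  -4.3]
  shift [ 36.  -53.9  -4.3]
  shift [ 53.1 -43.6  -4.3]
  shift [ 53.1 -43.6  -0.3]
```

Request:
move_arm --pt "0 0 0 -3 -4 -4 1" --pt "0 0 0 -10 -21 -4.5 1" --pt "0 0 0 8 -45 -4.5 1" --pt "0 0 0 36 -54 -4.5 1" --pt "0 0 0 53 -44 -4 1" --pt "0 0 0 53 -44 -1 1" --pt "0 0 0 53 -44 0 1" --pt "0 0 0 53 -44 0 1" --pt "0 0 0 53 -44 0 1"

```text
t: 4.7
tcp_pos: [0.5255, 0.0046, 0.1722]
tool_rot: [0.075, 0.997, -0.0, 0.001]
force: [-0.1, -0.1, 0.1]
finger_gap: -0.002
gripper_force: 0.0
```

```bash
python3 - <<'E'
from h import *
p=lambda a,r,z:[*(C+r*np.array([np.cos(np.radians(a)),np.sin(np.radians(a))])),z]
for i in range(4): hole(snap('scene'))
to(*[p(a,.045,.1700) for a in range(-110,-60,8)])
E
```

```text
hole az -0.3 width 13.5 deg -> disc angle 248.2 (to go 111.8); occluded 66 deg
hole az -7.0 width 14.5 deg -> disc angle 241.5 (to go 118.5); occluded 66 deg
hole az 3.3 width 14.0 deg -> disc angle 251.8 (to go 108.2); occluded 66 deg
hole az -0.3 width 12.5 deg -> disc angle 248.2 (to go 111.8); occluded 66 deg
t 4.9 tcp [0.5247 0.0049 0.172 ] yaz 81.4 F [-1.14 -0.07 -0.38] gap -0.0 zdir [ 0.001 -0.    -1.   ]
  shift [1.1 0.2 2. ]
  shift [-5.1 -0.6  2. ]
  shift [-11.4  -0.6   2. ]
  shift [-17.6   0.4   2. ]
  shift [-23.6   2.2   2. ]
  shift [-29.3   4.8   2. ]
  shift [-34.6   8.2   2. ]
```

Request:
move_arm --pt "0 0 0 0 0 1.6 1" --pt "0 0 0 0 0 2.2 1" --pt "0 0 0 0 0 2.2 1"

```text
t: 5.15
tcp_pos: [0.5245, 0.0049, 0.1701]
tool_rot: [0.075, 0.997, -0.0, 0.001]
force: [0.6, -0.1, 2.4]
finger_gap: 0.003
gripper_force: 1.0
```

Request:
move_arm --pt "0 0 0 -0.8 -0.1 0.1 1" --pt "0 0 0 -2.3 -0.4 0.1 1" --pt "0 0 0 -4.6 -0.7 0.1 1" --pt "0 0 0 -7.7 -0.9 0.1 1" --pt "0 0 0 -10.9 -0.9 0.1 1" --pt "0 0 0 -14.1 -0.6 0.1 1" --pt "0 0 0 -17.2 -0.1 0.1 1" --pt "0 0 0 -20.2 0.6 0.1 1" --pt "0 0 0 -23.2 1.5 0.1 1" --pt "0 0 0 -26.1 2.6 0.1 1" --pt "0 0 0 -29.0 3.9 0.1 1" --pt "0 0 0 -31.7 5.4 0.1 1"

```text
t: 6.15
tcp_pos: [0.5566, 0.0055, 0.17]
tool_rot: [0.075, 0.997, -0.0, 0.0]
force: [-0.6, 0.6, 5.7]
finger_gap: 0.0
gripper_force: 3.1
```

```bash
python3 - <<'E'
from h import *
p=lambda a,r,z:[*(C+r*np.array([np.cos(np.radians(a)),np.sin(np.radians(a))])),z]
st=readout.sense();d=st['tcp_pos'][:2]-C; print(np.degrees(np.arctan2(d[1],d[0])),np.hypot(*d))
to(*[p(a,.045,.1700) for a in range(-68,-10,8)])
hole(snap('scene'))
E
```

```text
-67.26975695115054 0.045504650536908796
t 6.15 tcp [0.5566 0.0055 0.17  ] yaz 81.41 F [-0.63  0.65  5.72] gap 0.0 zdir [ 0. -0. -1.]
  shift [0.8 0.1 0. ]
  shift [-4.4  3.7  0.1]
  shift [-9.   7.9  0.1]
  shift [-13.   12.8   0.1]
  shift [-16.3  18.2   0. ]
  shift [-18.8  23.9   0. ]
  shift [-20.5  30.    0. ]
  shift [-21.3  36.2   0. ]
hole az 37.4 width 12.0 deg -> disc angle 285.9 (to go 74.1); occluded 81 deg
```

Request:
move_arm --pt "0 0 0 -0.7 0.4 -0.2 1" --pt "0 0 0 -2.0 1.2 -0.2 1" --pt "0 0 0 -4.0 2.6 -0.2 1" --pt "0 0 0 -6.4 4.6 -0.2 1" --pt "0 0 0 -8.7 6.7 -0.2 1" --pt "0 0 0 -10.8 9.0 -0.2 1" --pt "0 0 0 -12.8 11.4 -0.2 1" --pt "0 0 0 -14.7 14.0 -0.2 1" --pt "0 0 0 -16.3 16.7 -0.2 1" --pt "0 0 0 -17.8 19.5 -0.2 1" --pt "0 0 0 -18.7 21.6 -0.2 1" --pt "0 0 0 -19.3 23.1 -0.2 1"

```text
t: 7.2
tcp_pos: [0.579, 0.0259, 0.1701]
tool_rot: [0.075, 0.997, 0.0, 0.0]
force: [0.9, 1.0, 5.0]
finger_gap: 0.002
gripper_force: 2.4
```

```bash
python3 - <<'E'
from h import *
p=lambda a,r,z:[*(C+r*np.array([np.cos(np.radians(a)),np.sin(np.radians(a))])),z]
st=readout.sense();d=st['tcp_pos'][:2]-C; a0=np.degrees(np.arctan2(d[1],d[0]));print(a0,np.hypot(*d))
hole(snap('scene'));hole(snap('scene'));hole(snap('scene'))
to(*[p(a0+k,.045,.1700) for k in range(0,49,8)])
E
```

```text
-28.39883867319109 0.0454437558570643
hole az 78.4 width 4.5 deg -> disc angle 326.9 (to go 33.1); occluded 75 deg
hole az 50.0 width 3.0 deg -> disc angle 298.5 (to go 61.5); occluded 73 deg
hole az 126.3 width 3.5 deg -> disc angle 14.8 (to go 345.2); occluded 73 deg
t 7.35 tcp [0.5791 0.0261 0.1701] yaz 81.38 F [1.53 1.27 5.01] gap 0.0 zdir [ 0.001  0.001 -1.   ]
  shift [ 0.5 -0.1  0.1]
  shift [-1.2  6.   0.1]
  shift [-2.1 12.2  0.1]
  shift [-2.  18.5  0.1]
  shift [-1.1 24.7  0.1]
  shift [ 0.6 30.7  0.1]
  shift [ 3.2 36.4  0.1]
```

```bash
python3 - <<'E'
from h import *
p=lambda a,r,z:[*(C+r*np.array([np.cos(np.radians(a)),np.sin(np.radians(a))])),z]
to(*[p(a,r,.178) for a,r in((-28,.048),(-55,.07),(-85,.085),(-110,.095),(-135,.1),(-155,.1))])
E
```

```text
t 7.35 tcp [0.5791 0.0261 0.1701] yaz 81.38 F [1.53 1.27 5.01] gap 0.0 zdir [ 0.001  0.001 -1.   ]
  shift [-2.4 -0.8 -7.9]
  shift [ -5.5 -35.5  -8. ]
  shift [ 22.8 -67.4  -8. ]
  shift [ 61.6 -78.   -8.1]
  shift [102.2 -65.3  -8.1]
  shift [126.1 -40.2  -8.1]
```

Request:
move_arm --pt "0 0 0 0 0 -4 1" --pt "0 0 0 -2 -3 -8 1" --pt "0 0 0 -5 -35 -8 1" --pt "0 0 0 23 -67 -8 1" --pt "0 0 0 62 -78 -8 1" --pt "0 0 0 96 -67 -8 1" --pt "0 0 0 126 -40 -8 1" --pt "0 0 0 126 -40 -8 1" --pt "0 0 0 126 -40 -8 1"

```text
t: 8.1
tcp_pos: [0.4455, 0.0056, 0.1778]
tool_rot: [0.074, 0.997, 0.0, -0.002]
force: [0.0, -0.0, -0.0]
finger_gap: 0.001
gripper_force: 0.0
```

```bash
python3 - <<'E'
from h import *
for i in range(4): s=snap('scene');hole(s)
cv2.imwrite('pics/s2.png',cv2.resize(s['img'][190:300,220:390],None,fx=4.5,fy=4.5,interpolation=2)[:,:,::-1])
np.save('pics/s2.npy',s,allow_pickle=True)
E
```

```text
hole az 65.8 width 14.0 deg -> disc angle 314.3 (to go 45.7); occluded 0 deg
hole az 74.2 width 16.0 deg -> disc angle 322.7 (to go 37.3); occluded 0 deg
hole az 69.5 width 13.0 deg -> disc angle 318.0 (to go 42.0); occluded 0 deg
hole az 71.8 width 13.5 deg -> disc angle 320.3 (to go 39.7); occluded 0 deg
```

View pics/s2.png

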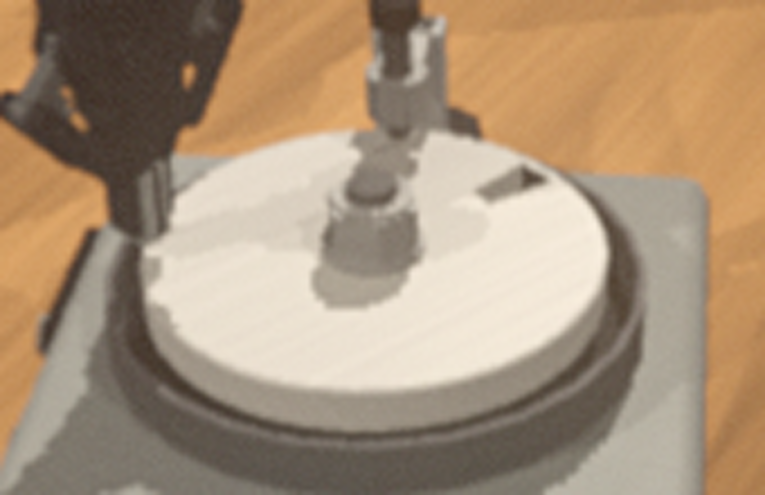

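The crop shows the hole at about (512,183) and the bush with the pin at about (395,130), so the disc is roughly 40° short. I'll measure the hole more precisely by its dark outline.

```bash
cat >> h.py <<'E'
def hole2(s,azg,thr=175,dbg=False):
    "dark blob in the ring near azimuth azg -> centroid on disc-top plane"
    vv,uu=np.mgrid[180:320,200:420]; uv=np.c_[uu.ravel(),vv.ravel()]
    W=plane(s,uv,.145)[:,:2]-C; rr=np.hypot(*W.T); az=np.degrees(np.arctan2(W[:,1],W[:,0]))
    g=s['img'][180:320,200:420].mean(2).ravel()
    q=(rr>.058)&(rr<.096)&(np.abs((az-azg+180)%360-180)<14)
    w=np.clip((thr+20-g)/40,0,1)*q
    m=(W*w[:,None]).sum(0)/w.sum(); a=np.degrees(np.arctan2(m[1],m[0]))
    return np.array([a,np.hypot(*m)*1e3,w.sum()])
E
python3 - <<'E'
from h import *
s0=np.load('pics/s2.npy',allow_pickle=True).item()
print(readout.sense()['t'])
for thr in(150,175,195): print(thr,hole2(s0,70,thr))
for i in range(5): s=snap('scene');print(hole2(s,70)); 
st=readout.sense();print(st['t'],st['tcp_pos'])
p=lambda a,r,z:[*(C+r*np.array([np.cos(np.radians(a)),np.sin(np.radians(a))])),z]
to(p(-150,.045,.178),*[p(-150+k,.045,.172) for k in range(0,49,8)])
E
```

```text
8.3
150 [69.03943117 79.61283362 47.33333333]
175 [69.19663051 78.82874621 69.6       ]
195 [69.60583007 78.67020422 90.25833333]
[68.72207901 78.77310344 69.25833333]
[68.42188575 78.78070645 69.25833333]
[68.12399527 78.73996608 68.69166667]
[67.86098219 78.70198875 69.10833333]
[67.53772429 78.88227401 69.1       ]
8.55 [0.44854275 0.00452181 0.17777683]
t 8.55 tcp [0.4485 0.0045 0.1778] yaz 81.37 F [ 0.25  0.27 -0.25] gap -0.0 zdir [ 0. -0. -1.]
  shift [-47.8  28.   -0.2]
  shift [-47.8  28.    5.8]
  shift [-52.1  23.4   5.8]
  shift [-56.9  19.4   5.8]
  shift [-62.3  16.1   5.8]
  shift [-68.1  13.6   5.8]
  shift [-74.1  11.9   5.8]
  shift [-80.3  11.1   5.8]
```

Request:
move_arm --pt "0 0 0 -24 14 0 1" --pt "0 0 0 -48 28 0 1" --pt "0 0 0 -48 28 3 1" --pt "0 0 0 -48 28 6 1" --pt "0 0 0 -48 28 7 1" --pt "0 0 0 -48 28 7.6 1" --pt "0 0 0 -48 28 7.8 1"

```text
t: 9.13
tcp_pos: [0.4986, 0.0253, 0.1701]
tool_rot: [0.075, 0.997, 0.0, -0.001]
force: [-0.3, 0.9, 2.2]
finger_gap: -0.002
gripper_force: 1.1
```

```bash
python3 - <<'E'
from h import *
p=lambda a,r,z:[*(C+r*np.array([np.cos(np.radians(a)),np.sin(np.radians(a))])),z]
for i in range(3): s=snap('scene');print(hole2(s,63),hole2(s,60)); 
to(*[p(-150+k,.045,.17) for k in range(0,57,8)])
E
```

```text
[64.84583313 78.18571026 72.60833333] [64.84583313 78.18571026 72.60833333]
[64.98463099 78.2134107  71.3       ] [64.98463099 78.2134107  71.3       ]
[65.30845605 78.36676957 72.04166667] [65.30845605 78.36676957 72.04166667]
t 9.28 tcp [0.4991 0.0251 0.1701] yaz 81.37 F [-0.86  0.41  0.48] gap 0.0 zdir [-0.001 -0.    -1.   ]
  shift [-0.9 -0.   0.1]
  shift [-5.2 -4.6  0.1]
  shift [-10.   -8.6   0.1]
  shift [-15.4 -11.9   0.1]
  shift [-21.2 -14.4   0.1]
  shift [-27.2 -16.    0.1]
  shift [-33.4 -16.8   0.1]
  shift [-39.7 -16.8   0.1]
```

Request:
move_arm --pt "0 0 0 -0.5 -0.6 0.3 1" --pt "0 0 0 -1.5 -1.8 0.3 1" --pt "0 0 0 -3.2 -3.5 0.3 1" --pt "0 0 0 -5.5 -5.7 0.3 1" --pt "0 0 0 -7.9 -7.7 0.3 1" --pt "0 0 0 -10.4 -9.5 0.3 1" --pt "0 0 0 -13.1 -11.2 0.3 1" --pt "0 0 0 -15.9 -12.6 0.3 1" --pt "0 0 0 -18.1 -13.5 0.3 1" --pt "0 0 0 -20.3 -14.4 0.3 1" --pt "0 0 0 -21.8 -14.9 0.3 1" --pt "0 0 0 -22.5 -15.1 0.3 1"

```text
t: 10.28
tcp_pos: [0.5208, 0.0067, 0.1701]
tool_rot: [0.075, 0.997, -0.0, 0.001]
force: [2.9, -0.8, 3.7]
finger_gap: 0.001
gripper_force: 1.8
```

```bash
python3 - <<'E'
from h import *
p=lambda a,r,z:[*(C+r*np.array([np.cos(np.radians(a)),np.sin(np.radians(a))])),z]
st=readout.sense();d=st['tcp_pos'][:2]-C; a0=np.degrees(np.arctan2(d[1],d[0]));print(a0,np.hypot(*d))
for i in range(3): s=snap('scene');hole(s); print(hole2(s,97),hole2(s,100)); 
to(*[p(a0+k,.045,.17) for k in range(0,21,4)])
cv2.imwrite('pics/s3.png',cv2.resize(s['img'][190:300,220:390],None,fx=4.5,fy=4.5,interpolation=2)[:,:,::-1])
E
```

```text
-113.98493559818364 0.044680476180547525
hole az 102.9 width 14.5 deg -> disc angle 351.4 (to go 8.6); occluded 64 deg
[103.42439845  79.3428962   91.525     ] [104.73902716  79.04250515 107.14166667]
hole az 99.9 width 14.5 deg -> disc angle 348.4 (to go 11.6); occluded 64 deg
[103.62726419  79.31245028  91.575     ] [104.90363406  79.02860688 107.06666667]
hole az 101.5 width 12.5 deg -> disc angle 350.0 (to go 10.0); occluded 64 deg
[103.50540221  79.2975998   90.975     ] [104.81479464  79.00617087 106.58333333]
t 10.43 tcp [0.5202 0.0069 0.17  ] yaz 81.39 F [0.21 0.   5.48] gap 0.0 zdir [ 0.001 -0.    -1.   ]
  shift [-0.6 -0.4  0. ]
  shift [-3.7 -1.2  0. ]
  shift [-6.8 -1.7  0. ]
  shift [-9.9 -2.   0. ]
  shift [-13.  -2.   0.]
  shift [-16.2  -1.9   0. ]
```

View pics/s3.png

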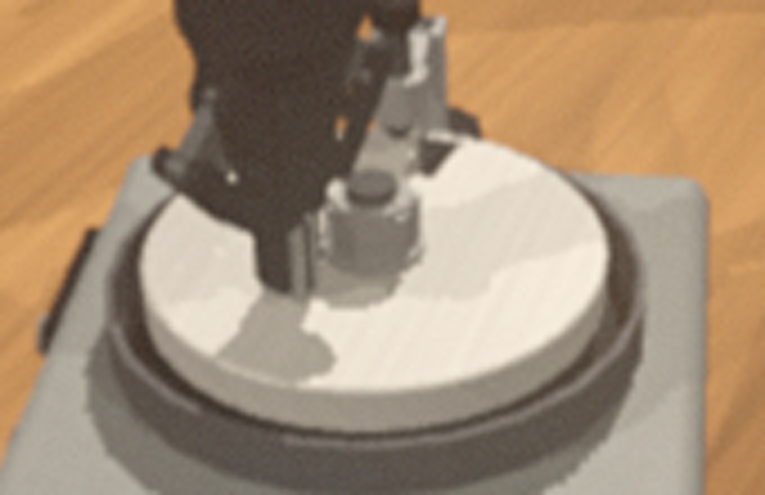

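The crop shows the hole at about (430,155), close to the pin's shadow at about (395,140), and depth puts it about 10° short.

Request:
move_arm --pt "0 0 0 -0.8 -0.2 0 1" --pt "0 0 0 -2.4 -0.6 0 1" --pt "0 0 0 -4.3 -0.9 0 1" --pt "0 0 0 -6.2 -1.3 0 1" --pt "0 0 0 -7.4 -1.4 0 1" --pt "0 0 0 -8.1 -1.5 0 1" --pt "0 0 0 -8.1 -1.5 0 1" --pt "0 0 0 -8.1 -1.5 -0.2 1" --pt "0 0 0 -8.1 -1.5 -0.3 1"

```text
t: 11.18
tcp_pos: [0.5271, 0.0046, 0.17]
tool_rot: [0.075, 0.997, 0.0, -0.0]
force: [1.4, -0.5, 4.4]
finger_gap: -0.005
gripper_force: 2.3
```

```bash
python3 - <<'E'
from h import *
p=lambda a,r,z:[*(C+r*np.array([np.cos(np.radians(a)),np.sin(np.radians(a))])),z]
st=readout.sense();d=st['tcp_pos'][:2]-C; a0=np.degrees(np.arctan2(d[1],d[0]));print(a0,np.hypot(*d))
for i in range(4): s=snap('scene');hole(s)
for r in(.062,.068,.074,.08,.086,.092):
    az=np.arange(90,134,2); P=np.array([p(a,r,.145) for a in az]); px=proj(s,P).astype(np.float32)
    print(r,cv2.remap(s['img'].mean(2).astype(np.float32),px[:,:1],px[:,1:],1).ravel().astype(int))
to(*[p(a,r,.178) for a,r in((-110,.06),(-135,.09),(-155,.1))])
E
```

```text
-105.50857985840949 0.04450525419422872
hole az 107.5 width 14.0 deg -> disc angle 356.0 (to go 4.0); occluded 73 deg
hole az 107.8 width 13.5 deg -> disc angle 356.3 (to go 3.7); occluded 73 deg
hole az 108.5 width 14.5 deg -> disc angle 357.0 (to go 3.0); occluded 71 deg
hole az 103.9 width 15.0 deg -> disc angle 352.4 (to go 7.6); occluded 71 deg
0.062 [228 228 228 227 227 228 218 183 145 136 133 121 114 119 118 117 114 103
  81  69  70  68]
0.068 [227 228 228 227 227 228 216 155  89  80  87  94 115 142 152 148 140  91
  68  67  67  69]
0.074 [226 228 228 228 227 228 213 148  84  81  83  90 111 148 162 163 134  81
  67  69  69  67]
0.08 [226 226 227 228 228 229 211 131  85  83  85  86 106 144 156 147  95  69
  69  68  66  65]
0.086 [227 227 227 221 221 225 202 120  85  85  84  84  97 140 145 126  74  65
  66  66  68  69]
0.092 [228 225 219 216 214 215 198 130  93  93  91  80  85 126 137  95  66  65
  75  73  69  65]
t 11.38 tcp [0.5263 0.0048 0.17  ] yaz 81.39 F [0.27 0.94 5.8 ] gap 0.0 zdir [-0.003  0.001 -1.   ]
  shift [  5.7 -14.7  -8. ]
  shift [ 47.3 -28.3  -7.9]
  shift [ 77.2 -11.2  -7.8]
```

Request:
move_arm --pt "0 0 0 0 0 -0.4 1" --pt "0 0 0 0 0 -1 1" --pt "0 0 0 0 0 -8 1" --pt "0 0 0 6 -15 -8 1" --pt "0 0 0 40 -26 -8 1" --pt "0 0 0 77 -11 -8 1" --pt "0 0 0 77 -11 -8 1" --pt "0 0 0 77 -11 -8 1"

```text
t: 12.05
tcp_pos: [0.4459, 0.0062, 0.1778]
tool_rot: [0.075, 0.997, 0.0, -0.003]
force: [1.3, -0.3, -0.9]
finger_gap: 0.002
gripper_force: 0.0
```

```bash
python3 - <<'E'
from h import *
p=lambda a,r,z:[*(C+r*np.array([np.cos(np.radians(a)),np.sin(np.radians(a))])),z]
for i in range(6):
    s=snap('scene');az=np.arange(92,130,.5); P=np.array([p(a,.077,.145) for a in az]); px=proj(s,P).astype(np.float32)
    g=cv2.remap(s['img'].mean(2).astype(np.float32),px[:,:1],px[:,1:],1).ravel(); print('left edge',np.interp(-150,-g[:40],az[:40]),hole2(s,104),readout.sense()['t'])
    hole(s)
print(g[::2].astype(int))
cv2.imwrite('pics/s4.png',cv2.resize(s['img'][200:260,270:350],None,fx=8,fy=8,interpolation=2)[:,:,::-1]);np.save('pics/s4.npy',s,allow_pickle=True)
to()
E
```

```text
left edge 102.43553050026364 [109.94354308  78.16944644 100.55833333] 12.1
hole az 108.5 width 12.5 deg -> disc angle 357.0 (to go 3.0); occluded 0 deg
left edge 102.43360799106485 [109.94515925  78.17566807 100.54166667] 12.15
hole az 108.2 width 13.0 deg -> disc angle 356.7 (to go 3.3); occluded 0 deg
left edge 102.45145147351532 [109.94348867  78.19550707 100.53333333] 12.2
hole az 103.1 width 16.0 deg -> disc angle 351.6 (to go 8.4); occluded 0 deg
left edge 102.44884380387703 [109.95138562  78.18208603 100.44166667] 12.25
hole az 108.0 width 12.5 deg -> disc angle 356.5 (to go 3.5); occluded 0 deg
left edge 102.44758182254216 [109.93517595  78.18777963 100.66666667] 12.3
hole az 108.0 width 14.0 deg -> disc angle 356.5 (to go 3.5); occluded 0 deg
left edge 102.444346450168 [109.9429533   78.18936789 100.56666667] 12.35
hole az 108.0 width 12.5 deg -> disc angle 356.5 (to go 3.5); occluded 0 deg
[213 213 213 212 211 212 213 213 209 194 165 130 104  89  87  87  87  88
  89  89  99 112 126 134 138 138 139 139 138 138 139 139 154 172 199 213
 221 221]
t 12.35 tcp [0.4509 0.0047 0.1782] yaz 81.38 F [-0.74  0.44  0.35] gap 0.0 zdir [ 0.001 -0.    -1.   ]
```

View pics/s4.png

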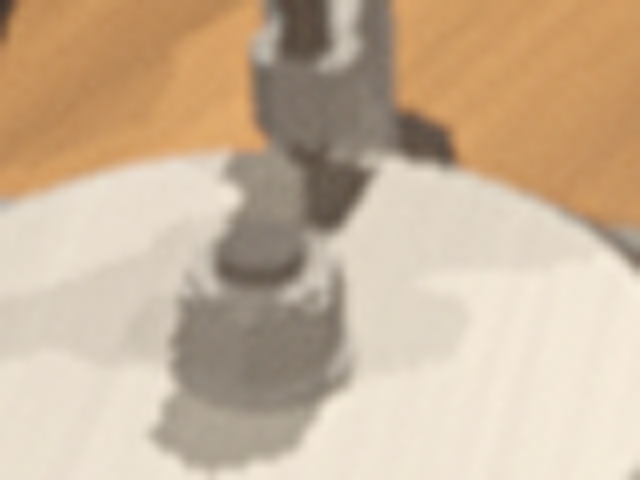

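```bash
python3 - <<'E'
from h import *
p=lambda a,r,z:[*(C+r*np.array([np.cos(np.radians(a)),np.sin(np.radians(a))])),z]
for f,a0,a1 in(('s2',54,86),('s4',94,126)):
    s=np.load(f'pics/{f}.npy',allow_pickle=True).item()
    for r in(.066,.070,.074,.077,.082):
        az=np.arange(a0,a1,1.); P=np.array([p(a,r,.145) for a in az]); px=proj(s,P).astype(np.float32)
        print(f,r,cv2.remap(s['img'].mean(2).astype(np.float32),px[:,:1],px[:,1:],1).ravel().astype(int))
    z=cv2.remap(s['z_map'],px[:,:1],px[:,1:],0).ravel(); print('dz mm',((z-(P@s['R'].T+s['t'])[:,2])*1e3).round(0).astype(int))
print('lock',proj(s,[[*LOCK,.145],[*LOCK,.151],[*LOCK,.163],[*LOCK,.223]]))
# pin / hole columns in image
for v in range(216,230): print(v,s['img'][v,296:324].mean(1).astype(int))
E
```

```text
s2 0.066 [230 230 230 230 230 229 224 218 210 200 185 171 157 144 137 134 134 133
 135 142 153 165 178 192 202 208 211 212 213 212 212 211]
s2 0.07 [230 230 230 231 230 230 228 224 211 194 177 160 151 142 137 135 135 134
 135 140 152 167 183 197 205 209 210 211 212 213 212 212]
s2 0.074 [230 231 231 231 231 229 222 212 202 188 174 158 144 139 137 136 134 133
 136 140 149 166 182 198 208 212 213 213 212 211 211 211]
s2 0.077 [230 230 230 230 228 226 223 214 195 175 156 148 143 138 134 134 135 135
 137 143 156 173 189 201 208 211 213 213 212 212 211 211]
s2 0.082 [230 231 231 230 230 227 220 211 191 164 136 114 102 108 123 132 135 137
 137 144 158 177 195 205 211 212 212 212 212 212 211 210]
dz mm [   0   -1    5    5    4    2    2    0   -1   52   51   50   51   49
 -967 -967   16   15   11   10    3    2   -2   -2    1    1   -1    1
    0    4    3    4]
s4 0.066 [211 211 212 212 213 213 211 201 182 155 125 106  93  90  88  93  98 104
 112 121 126 131 133 134 132 131 132 131 130 130 129 128]
s4 0.07 [212 212 212 212 213 213 210 200 179 148 118  91  86  84  85  86  86  94
 104 118 1
[... 1660 characters left out ...]
226 213 171 140 138 137 140 138 139 125 103  89  89  87  89  84
 104 160 207 214 213 212 211 212 212 210]
225 [221 220 219 200 160 137 140 139 140 139 137 128 104  88  90  85  86  94
 137 191 212 214 211 211 212 211 209 210]
226 [218 211 196 166 137 137 136 134 141 141 139 125 101  86  87  83  86 123
 178 210 213 213 212 213 214 212 210 211]
227 [209 203 171 139 128 131 131 133 132 135 131 122 105  91  83  83 102 160
 206 214 213 212 212 212 211 212 210 210]
228 [207 196 163 130 124 124 125 124 125 127 127 124 127 119 107 116 146 191
 213 213 212 211 212 212 213 210 212 212]
229 [196 171 138 120 123 124 124 125 124 124 125 133 152 155 155 170 194 209
 212 213 211 211 213 212 212 211 212 212]
```

Hole centre is at about 108°, against 111.5° for the pin. That is about 3.5° short, so I'll nudge it.

```bash
python3 - <<'E'
from h import *
p=lambda a,r,z:[*(C+r*np.array([np.cos(np.radians(a)),np.sin(np.radians(a))])),z]
to(p(-150,.045,.178),p(-150,.045,.170),p(-146.5,.045,.17))
E
```

```text
t 12.35 tcp [0.4509 0.0047 0.1782] yaz 81.38 F [-0.74  0.44  0.35] gap 0.0 zdir [ 0.001 -0.    -1.   ]
  shift [-45.5  27.4   0.3]
  shift [-45.5  27.4   8.3]
  shift [-47.3  25.4   8.3]
```

Request:
move_arm --pt "0 0 0 -23 14 0 1" --pt "0 0 0 -46 27 0 1" --pt "0 0 0 -46 27 4 1" --pt "0 0 0 -46 27 6 1" --pt "0 0 0 -46 27 7 1" --pt "0 0 0 -46 27 7.6 1" --pt "0 0 0 -46 27 8 1" --pt "0 0 0 -46 27 8.3 1"

```text
t: 13.02
tcp_pos: [0.4983, 0.0246, 0.17]
tool_rot: [0.075, 0.997, -0.0, -0.001]
force: [-2.5, -0.8, 4.8]
finger_gap: 0.002
gripper_force: 2.7
```

```bash
cat >> h.py <<'E'
p=lambda a,r,z:[*(C+r*np.array([np.cos(np.radians(a)),np.sin(np.radians(a))])),z]
def edges(s,r=.08):
    az=np.arange(92,130,.25); px=proj(s,np.array([p(a,r,.145) for a in az])).astype(np.float32)
    g=cv2.remap(s['img'].mean(2).astype(np.float32),px[:,:1],px[:,1:],1).ravel(); k=g.argmin()
    i=np.where(g[:k]>150)[0][-1]; j=k+np.where(g[k:]>115)[0]; return az[i],az[j[0]] if len(j) else None
E
python3 - <<'E'
from h import *
for i in range(2): s=snap('scene');print(edges(s))
st=readout.sense();d=st['tcp_pos'][:2]-C; print(np.degrees(np.arctan2(d[1],d[0])),np.hypot(*d))
to(p(-146.5,.045,.17))
E
```

```text
(np.float64(103.25), np.float64(114.0))
(np.float64(103.25), np.float64(114.25))
-150.36291663081116 0.046541038827754705
t 13.12 tcp [0.4985 0.0245 0.17  ] yaz 81.39 F [-1.3  -0.24  2.49] gap 0.0 zdir [-0.001 -0.    -1.   ]
  shift [-3.2 -1.4  0. ]
```

Request:
move_arm --pt "0 0 0 -0.4 -0.4 0 1" --pt "0 0 0 -0.9 -1.0 0 1" --pt "0 0 0 -1.4 -1.5 0 1" --pt "0 0 0 -1.6 -1.8 0 1" --pt "0 0 0 -1.6 -1.8 0 1" --pt "0 0 0 -1.6 -1.8 0 1"

```text
t: 13.62
tcp_pos: [0.5011, 0.0223, 0.17]
tool_rot: [0.075, 0.997, -0.0, 0.001]
force: [-1.1, -1.7, 3.9]
finger_gap: 0.006
gripper_force: 2.4
```

```bash
python3 - <<'E'
from h import *
for i in range(3): s=snap('scene');print(edges(s))
hole(s)
st=readout.sense();d=st['tcp_pos'][:2]-C; print(np.degrees(np.arctan2(d[1],d[0])),np.hypot(*d))
to()
E
```

```text
(np.float64(107.25), np.float64(119.0))
(np.float64(106.75), np.float64(118.75))
(np.float64(106.5), np.float64(118.25))
hole az 110.0 width 14.0 deg -> disc angle 358.5 (to go 1.5); occluded 38 deg
-147.10027294968282 0.04547908966863182
t 13.77 tcp [0.5008 0.0228 0.17  ] yaz 81.36 F [-1.84 -1.66  5.49] gap 0.0 zdir [ 0.001  0.    -1.   ]
```

Request:
move_arm --pt "0 0 0 0 0 -0.3 1" --pt "0 0 0 0 0 -0.8 1" --pt "0 0 0 0 0 -5 1" --pt "0 0 0 5 -3 -12 1" --pt "0 0 0 25 -14 -25 1" --pt "0 0 0 45 -27 -40 1"

```text
t: 14.27
tcp_pos: [0.4515, 0.0031, 0.2099]
tool_rot: [0.074, 0.997, 0.0, -0.0]
force: [0.6, -1.4, 0.1]
finger_gap: 0.002
gripper_force: 0.0
```

```bash
python3 - <<'E'
from h import *
for i in range(5): s=snap('scene');print(edges(s)); hole(s)
to(p(-180,.13,.29),p(111.5,.14,.29),[*LOCK,.285],[*LOCK,.252])
cv2.imwrite('pics/s5.png',cv2.resize(s['img'][200:260,270:350],None,fx=8,fy=8,interpolation=2)[:,:,::-1])
E
```

```text
(np.float64(105.25), np.float64(116.5))
hole az 111.2 width 13.0 deg -> disc angle 359.8 (to go 0.2); occluded 0 deg
(np.float64(104.75), np.float64(116.25))
hole az 115.9 width 12.5 deg -> disc angle 4.4 (to go 355.6); occluded 0 deg
(np.float64(104.75), np.float64(116.0))
hole az 113.5 width 16.5 deg -> disc angle 2.0 (to go 358.0); occluded 0 deg
(np.float64(104.5), np.float64(116.0))
hole az 111.6 width 12.5 deg -> disc angle 0.1 (to go 359.9); occluded 0 deg
(np.float64(104.5), np.float64(116.0))
hole az 112.4 width 13.0 deg -> disc angle 0.9 (to go 359.1); occluded 0 deg
t 14.52 tcp [0.4527 0.0028 0.2103] yaz 81.36 F [ 0.3  -1.11 -1.04] gap 0.0 zdir [ 0.002 -0.    -1.   ]
  shift [ 49.7  37.7 -79.8]
  shift [ -8.5 178.3 -79.7]
  shift [-36.6 129.8 -74.6]
  shift [-36.5 129.8 -41.6]
```

View pics/s5.png

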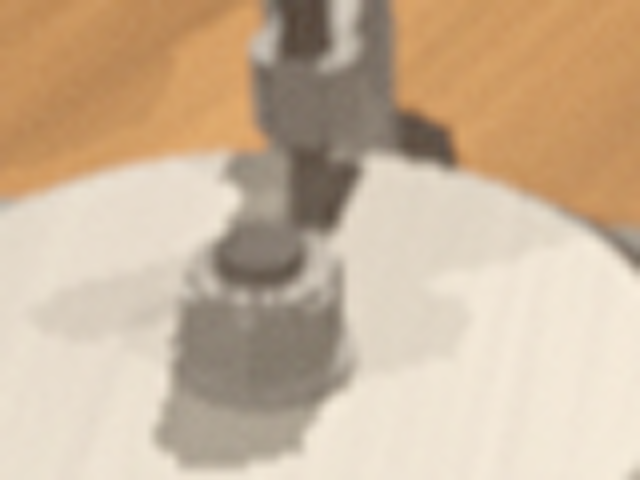

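The view shows the hole at crop (325,190), aligned under the pin tip at (305,155). Residual drift is tiny and I'll recheck it from above the pin.

Request:
move_arm --pt "0 0 0 0 0 -35 1" --pt "0 0 0 -5 15 -75 1" --pt "0 0 0 -15 50 -78 1" --pt "0 0 0 -25 85 -78 1" --pt "0 0 0 -34 118 -78 1" --pt "0 0 0 -37 130 -65 1" --pt "0 0 0 -37 130 -50 1" --pt "0 0 0 -37 130 -50 1"

```text
t: 15.18
tcp_pos: [0.5071, 0.1273, 0.2568]
tool_rot: [0.074, 0.997, -0.0, -0.003]
force: [-1.1, 0.0, -0.4]
finger_gap: -0.003
gripper_force: 0.0
```

```bash
python3 - <<'E'
from h import *
for i in range(5): s=snap('scene');print(edges(s)); hole(s)
to([*LOCK,.25],[*LOCK,.248])
E
```

```text
(np.float64(104.0), np.float64(115.0))
hole az 112.6 width 15.5 deg -> disc angle 1.1 (to go 358.9); occluded 0 deg
(np.float64(104.0), np.float64(115.0))
hole az 106.7 width 16.0 deg -> disc angle 355.2 (to go 4.8); occluded 0 deg
(np.float64(104.0), np.float64(115.25))
hole az 111.4 width 14.0 deg -> disc angle 359.9 (to go 0.1); occluded 0 deg
(np.float64(104.0), np.float64(115.25))
hole az 108.8 width 15.0 deg -> disc angle 357.3 (to go 2.7); occluded 0 deg
(np.float64(104.0), np.float64(115.25))
hole az 110.1 width 15.5 deg -> disc angle 358.6 (to go 1.4); occluded 0 deg
t 15.43 tcp [0.5086 0.1255 0.2604] yaz 81.35 F [0.52 0.55 0.51] gap 0.0 zdir [ 0.001  0.    -1.   ]
  shift [ 0.5  0.1 10.4]
  shift [ 0.5  0.1 12.4]
```

Request:
move_arm --pt "0 0 0 0 0 6 1" --pt "0 0 0 0 0 10 1" --pt "0 0 0 0 0 12 1" --pt "0 0 0 0 0 13 1" --pt "0 0 0 0 0 14.5 1" --pt "0 0 0 0 0 16 1" --pt "0 0 0 0 0 17.5 1" --pt "0 0 0 0 0 18.5 1" --pt "0 0 0 0 0 19.2 1" --pt "0 0 0 0 0 19.2 1"

```text
t: 16.27
tcp_pos: [0.5081, 0.1258, 0.2404]
tool_rot: [0.075, 0.997, 0.0, -0.0]
force: [-0.0, -0.5, 0.2]
finger_gap: -0.002
gripper_force: 0.5
```

```bash
python3 - <<'E'
from h import *
for i in range(2): s=snap('scene');print(edges(s)); hole(s)
to([*LOCK,.25],[*LOCK,.226])
E
```

```text
(np.float64(104.25), np.float64(115.75))
hole az 109.1 width 12.5 deg -> disc angle 357.6 (to go 2.4); occluded 1 deg
(np.float64(104.5), np.float64(116.0))
hole az 107.9 width 12.5 deg -> disc angle 356.4 (to go 3.6); occluded 0 deg
t 16.37 tcp [0.5082 0.1261 0.2404] yaz 81.38 F [-0.24  0.49  0.24] gap 0.0 zdir [ 0.     0.001 -1.   ]
  shift [-0.  -0.5 -9.6]
  shift [-0.  -0.5 14.4]
```

Request:
move_arm --pt "0 0 0 0 0 1 1" --pt "0 0 0 0 0 2 1" --pt "0 0 0 0 0 3 1" --pt "0 0 0 0 0 4 1" --pt "0 0 0 0 0 5.5 1" --pt "0 0 0 0 0 7 1" --pt "0 0 0 0 0 8.5 1" --pt "0 0 0 0 0 10 1" --pt "0 0 0 0 0 11.5 1" --pt "0 0 0 0 0 13 1" --pt "0 0 0 0 0 14 1" --pt "0 0 0 0 0 14 1"

```text
t: 17.37
tcp_pos: [0.5082, 0.1259, 0.2263]
tool_rot: [0.075, 0.997, 0.0, 0.0]
force: [0.1, 0.7, 1.1]
finger_gap: 0.0
gripper_force: 0.7
```

Request:
move_arm --pt "0 0 0 0 0 0.5 1" --pt "0 0 0 0 0 1 1" --pt "0 0 0 0 0 1.2 1" --pt "0 0 0 0 0 1.2 1"

```text
t: 17.7
tcp_pos: [0.5082, 0.1259, 0.226]
tool_rot: [0.075, 0.997, 0.0, 0.0]
force: [-0.5, 0.8, 6.3]
finger_gap: -0.0
gripper_force: 3.1
```

Request:
move_arm --pt "0 0 0 0 0 0.5 1" --pt "0 0 0 0 0 1 1" --pt "0 0 0 0 0 1 1"

```text
t: 17.95
tcp_pos: [0.5082, 0.1259, 0.226]
tool_rot: [0.075, 0.997, 0.0, 0.001]
force: [-1.5, 0.3, 12.6]
finger_gap: -0.003
gripper_force: 6.0
```

```bash
python3 - <<'E'
from h import *
s=snap('scene');print(edges(s))
to([*LOCK,.29],[*C,.29],[*C,.21],[*C,.177],ydeg=81.5)
E
```

```text
(np.float64(108.5), np.float64(120.5))
t 18.0 tcp [0.5082 0.1259 0.226 ] yaz 81.4 F [-2.64  1.13 12.76] gap -0.0 zdir [ 0.001 -0.    -1.   ]
  shift [ -0.1  -0.2 -64. ]
  shift [-42.2 -72.9 -64. ]
  shift [-42.1 -72.9  16. ]
  shift [-42.1 -72.9  49. ]
  tool z turn -0.10229994880438653
```

Request:
move_arm --pt "0 0 0 0 0 -1 1" --pt "0 0 0 0 0 -15 1" --pt "0 0 0 0 0 -40 0.5" --pt "0 0 0 -15 -26 -60 0.45" --pt "0 0 0 -30 -52 -60 0.4" --pt "0 0 0 -42 -73 -60 0.4" --pt "0 0 0 -42 -73 -40 0.4" --pt "0 0 0 -42 -73 -20 0.4" --pt "0 0 0 -42 -73 -10 0.4" --pt "0 0 0 -42 -73 -10 0.4"

```text
t: 18.83
tcp_pos: [0.5364, 0.0473, 0.2315]
tool_rot: [0.075, 0.997, -0.0, -0.004]
force: [0.1, 0.5, 0.7]
finger_gap: 0.598
gripper_force: 0.0
```

```bash
python3 - <<'E'
from h import *
for f in('top0','scene0'):
    s=np.load(f'pics/{f}.npy',allow_pickle=True).item()
    vv,uu=np.mgrid[0:480,0:640]; uv=np.c_[uu.ravel(),vv.ravel()]; P=depth(s,uv)
    n=np.hypot(*(P[:,:2]-C).T)<.026
    for lo,hi in((.176,.184),(.168,.184)):
        Q=P[n&(P[:,2]>lo)&(P[:,2]<hi)]; print(f,len(Q),Q.mean(0).round(4),Q.min(0).round(3),Q.max(0).round(3))
print(readout.sense()['q'])
to([*C,.21],[*C,.179],ydeg=81.5)
s=snap('scene'); cv2.imwrite('pics/s6.png',cv2.resize(s['img'][150:280,240:370],None,fx=4.5,fy=4.5,interpolation=2)[:,:,::-1])
E
```

```text
top0 83 [0.5388 0.0477 0.1794] [0.523 0.031 0.176] [0.554 0.064 0.184]
top0 214 [0.5389 0.0484 0.1749] [0.519 0.031 0.168] [0.559 0.066 0.184]
scene0 66 [0.5373 0.0469 0.178 ] [0.525 0.038 0.176] [0.547 0.06  0.18 ]
scene0 191 [0.5397 0.0434 0.1739] [0.52  0.028 0.168] [0.556 0.066 0.18 ]
[-1.19455947e-01  4.46469174e-01  1.67187335e+00 -5.17095882e-04
  1.03044382e+00 -1.53949518e+00]
t 18.83 tcp [0.5364 0.0473 0.2315] yaz 81.38 F [0.08 0.48 0.66] gap 0.6 zdir [-0.007  0.    -1.   ]
  shift [-2.7  0.6 21.5]
  shift [-2.9  0.6 52.5]
  tool z turn -0.12227536264205696
```

View pics/s6.png

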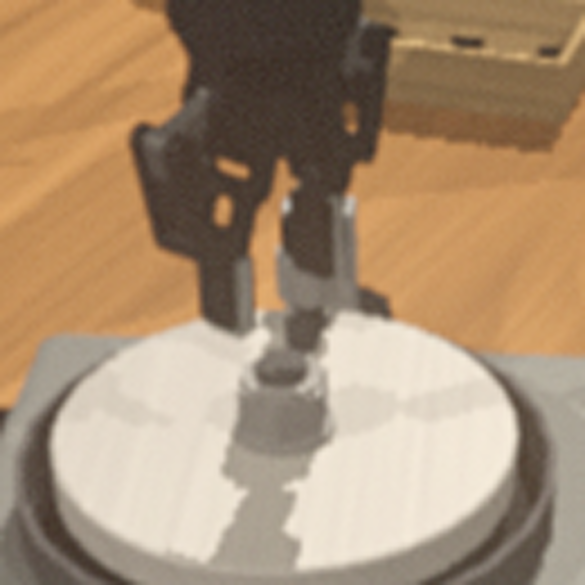

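The view shows the fingers open above and behind the nut, which is at crop (285,410), with the pin down. Joint 6 would run near its limit from this grip, so I'll turn 60° to the next pair of flats first.

Request:
move_arm --pt "0 0 7 0 0 0 0.4" --pt "0 0 14 0 0 0 0.4" --pt "0 0 21 0 0 0 0.4" --pt "0 0 28 0 0 0 0.4" --pt "0 0 35 0 0 0 0.4" --pt "0 0 42 0 0 0 0.4" --pt "0 0 49 0 0 0 0.4" --pt "0 0 56 0 0 0 0.4" --pt "0 0 60 0 0 0 0.4" --pt "0 0 60 0 0 0 0.4" --pt "0 0 60 0 0 0 0.4" --pt "0 0 60 0 0 0 0.4"

```text
t: 19.88
tcp_pos: [0.5389, 0.0476, 0.235]
tool_rot: [0.563, 0.827, 0.0, 0.001]
force: [0.5, -0.4, 0.9]
finger_gap: 0.6
gripper_force: 0.0
```

```bash
python3 - <<'E'
from h import *
c=[.539,.0477]; to([*c,.21],[*c,.180],ydeg=21.5)
E
```

```text
t 19.88 tcp [0.5389 0.0476 0.235 ] yaz 21.52 F [ 0.55 -0.37  0.87] gap 0.6 zdir [ 0.001 -0.    -1.   ]
  shift [ 0.1  0.1 25. ]
  shift [ 0.1  0.1 55. ]
  tool z turn 0.015630671114308825
```

Request:
move_arm --pt "0 0 0 0 0 15 0.4" --pt "0 0 0 0 0 30 0.4" --pt "0 0 0 0 0 42 0.4" --pt "0 0 0 0 0 50 0.4" --pt "0 0 0 0 0 55 0.4" --pt "0 0 0 0 0 58 0.4" --pt "0 0 0 0 0 58 0.4" --pt "0 0 0 0 0 58 0.4"

```text
t: 20.55
tcp_pos: [0.539, 0.0474, 0.1768]
tool_rot: [0.563, 0.826, 0.0, 0.0]
force: [0.4, -0.4, -0.3]
finger_gap: 0.601
gripper_force: 0.0
```

Request:
move_arm --pt "0 0 0 0 0 0 0.5" --pt "0 0 0 0 0 0 0.6" --pt "0 0 0 0 0 0 0.7" --pt "0 0 0 0 0 0 0.8" --pt "0 0 0 0 0 0 1" --pt "0 0 0 0 0 0 1" --pt "0 0 0 0 0 0 1" --pt "0 0 0 0 0 0 1" --squeeze 70

```text
t: 21.22
tcp_pos: [0.538, 0.047, 0.1774]
tool_rot: [0.563, 0.826, -0.001, -0.0]
force: [-3.2, -1.9, 5.8]
finger_gap: 0.4
gripper_force: 69.7
```

Request:
move_arm --pt "0 0 -3 0 0 0 1" --pt "0 0 -8 0 0 0 1" --pt "0 0 -14 0 0 0 1" --pt "0 0 -20 0 0 0 1" --pt "0 0 -26 0 0 0 1" --pt "0 0 -32 0 0 0 1"

```text
t: 21.72
tcp_pos: [0.5392, 0.0478, 0.1775]
tool_rot: [0.313, 0.95, 0.001, 0.001]
force: [-0.5, 1.4, 3.2]
finger_gap: 0.401
gripper_force: 69.4
```

```bash
python3 - <<'E'
from h import *
to(); st=readout.sense(); print(st['ft_torque'],st['q'][5])
s=snap('scene'); cv2.imwrite('pics/s7.png',cv2.resize(s['img'][150:280,240:370],None,fx=4.5,fy=4.5,interpolation=2)[:,:,::-1])
E
```

```text
t 21.72 tcp [0.5392 0.0478 0.1775] yaz 53.48 F [-0.5   1.44  3.18] gap 0.4 zdir [ 0.002  0.002 -1.   ]
[ 0.21956099  0.06654591 -0.69616664] -1.0538480318260384
```

View pics/s7.png

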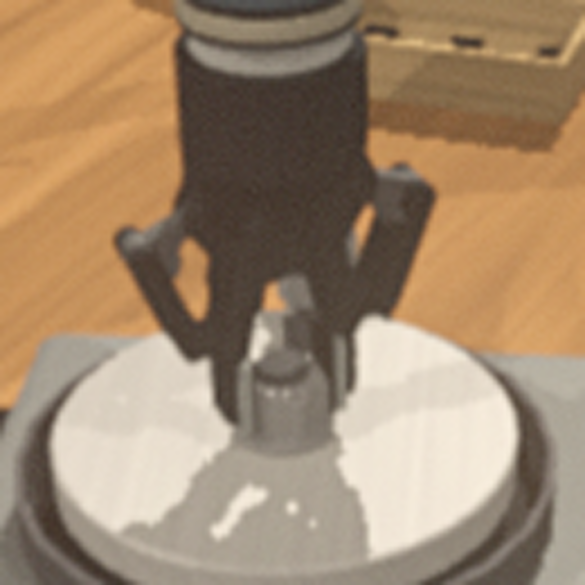

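The gripper holds the nut squarely and the torque is about 0.7 N·m, so it is turning. I'll continue.

Request:
move_arm --pt "0 0 -6 0 0 0 1" --pt "0 0 -12 0 0 0 1" --pt "0 0 -18 0 0 0 1" --pt "0 0 -24 0 0 0 1" --pt "0 0 -30 0 0 0 1" --pt "0 0 -36 0 0 0 1" --pt "0 0 -42 0 0 0 1" --pt "0 0 -47 0 0 0 1" --pt "0 0 -50 0 0 0 1" --pt "0 0 -50 0 0 0 1"

```text
t: 22.6
tcp_pos: [0.5396, 0.05, 0.1775]
tool_rot: [-0.115, 0.993, 0.002, 0.002]
force: [0.6, 9.3, 3.3]
finger_gap: 0.398
gripper_force: 69.6
```

```bash
python3 - <<'E'
from h import *
to(); st=readout.sense(); print(st['ft_torque'],st['q'][5])
E
```

```text
t 22.6 tcp [0.5396 0.05   0.1775] yaz 103.19 F [0.58 9.25 3.3 ] gap 0.4 zdir [ 0.003  0.005 -1.   ]
[ 1.47803914 -0.15116458 -0.23460351] -1.922107627766494
```

Request:
move_arm --pt "0 0 0 0 0 0 0.5" --pt "0 0 0 0 0 0 0.4" --pt "0 0 0 0 0 0 0.4" --pt "0 0 0 0 0 -10 0.4" --pt "0 0 0 0 0 -30 0.4" --pt "0 0 0 0 0 -60 0.4" --pt "0 0 0 0 0 -100 0.4" --pt "0 0 0 0 0 -140 0.4" --pt "0 0 0 0 0 -140 0.4"

```text
t: 23.35
tcp_pos: [0.5431, 0.0467, 0.3255]
tool_rot: [-0.116, 0.993, -0.002, 0.009]
force: [1.0, -0.6, 0.2]
finger_gap: 0.598
gripper_force: 0.0
```

```bash
python3 - <<'E'
from h import *
to(); s=snap('scene')
cv2.imwrite('pics/s8.png',np.hstack([cv2.resize(s['img'][185:265,260:350],None,fx=4.4,fy=5,interpolation=2),cv2.resize(s['img'],(400,300))[:, :] if 0 else cv2.resize(s['img'][100:430,180:510],(400,400))])[:,:,::-1])
hole(s)
vv,uu=np.mgrid[180:230,270:350]; uv=np.c_[uu.ravel(),vv.ravel()]; P=depth(s,uv); Q=P[(np.hypot(*(P[:,:2]-LOCK).T)<.016)&(P[:,2]>.187)]; print('knob top z',np.percentile(Q[:,2],[50,90,97]),len(Q))
E
```

```text
t 23.35 tcp [0.5431 0.0467 0.3255] yaz 103.36 F [ 0.95 -0.62  0.19] gap 0.6 zdir [ 0.018 -0.002 -1.   ]
hole az 112.5 width 9.0 deg -> disc angle 1.0 (to go 359.0); occluded 1 deg
knob top z [0.19831596 0.20069263 0.20097897] 108
```

View pics/s8.png

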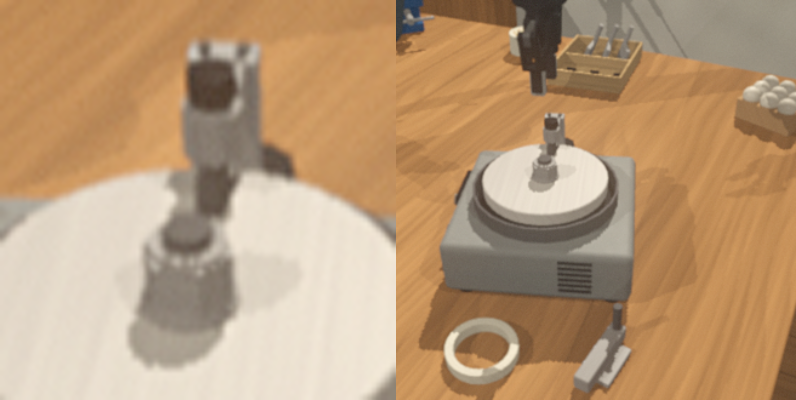

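The knob top is at 0.201 m, so the pin is home. The hole is under it, the nut grip stayed on its flats through about 82°, and nothing beside the machine has moved.

```bash
python3 -c "
from station import order; print(order.sign_off())"
```

```text
the job is handed in; nothing more can be done
None
```

I stopped the disc with its hole under the pin by light fingertip braking and drags, pushed the pin fully home, slackened the nut counter-clockwise by about 82° (gripper rotation; nut angle not seen directly), and handed the job in at about 23 s with the arm clear; no verdict was returned.

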